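# Hang the caddy on its twin-pin stand

## Task

Pick up the small wooden caddy by the tab on its back board and hang it on the stand: bring both its keyholes over both headed pins at once until the board is flat against the stand, then let it down until the pins sit fully home at the top of the narrow slots, and let go. The bar with the pins is clamped up to a finger's width left or right of the middle, so feel the way gently and never press the caddy hard against the pins or the stand. Leave the honey jar, the mug and the little spice jar where they are.

Things in the scene. Friction and masses are not known exactly. Their poses are not given: they have to be found in the camera images.
- caddy: Light wooden trough with a back board, 150 wide (y) x 68 deep x 190 mm high, 0.2 to 0.35 kg. Origin: middle of the lower edge of the back board's REAR face, which is the plane x = 0; z up, +x points out of the rear, the trough reaches to x = -68, z = 34 mm. The board is 6 mm thick and 125 mm high, with two keyholes through it; a tab stands on it.
- caddy_tab (a point): Where to grip the caddy: the middle of its tab, 172 mm above the caddy's underside, 18 mm below the tab's top, at the caddy's x = -6 mm. The tab is 50 mm wide (y), 12 mm thick (x) and stands 65 mm above the board. Axes as the caddy's.
- caddy_holes (a point): Point midway between the two keyholes on the rear face (caddy's x = 0, y = 0, z = 75 mm); axes as the caddy's. The keyholes are at y = -45 and +45 mm. Each has a wide entry, 20 mm wide, from 13 mm below this point to 13 mm above; on top of it a narrow slot, 11 mm wide, goes up to 27 mm above this point.
- stand: Fixed dark wooden stand: upright board 190 mm wide (y), 160 mm high, on a foot 14 mm thick reaching 35 mm in front and 90 mm behind. Origin on the worktop under the middle of the board's front face, which is the plane x = 0 and looks to -x, to the robot; z up. Fully home, the caddy's origin is 37 mm above the stand's; with the pin heads in the middle of the entries, 60 mm above.
- stand_groove (a point): Middle of the groove in the stand's face, 135 mm above the worktop, axes as the stand's. A steel bar in it, 0.5 mm proud, carries two brass pins at this height, 90 mm apart (y), pointing to -x. Their middle is NOT here: the bar is clamped tight anywhere from y = -20 to +20 mm, which no pose tells; feel for it, or look.
- stand_pins (a point): Point in the plane of the pin heads' fronts, 14 mm in front of stand_groove (-x), NOT shifted with the bar. Each pin has a shank of 8 mm diameter, free for 9.5 mm in front of the bar, then a round head of 16 mm diameter, 4 mm thick, bevelled 1 mm. With the heads through the entries the board has 3.5 mm of play between heads and bar. The pins stay fixed under any push allowed.
- honey: Jar of honey with a grey lid, 71 mm diameter, 110 mm high, origin under its middle. Leave it alone.
- mug: Cream mug, 83 mm diameter, 94 mm high, origin under its middle. Leave it alone.
- spice_4: Small glass spice jar with a light wooden lid, 42 mm diameter, 70 mm high, origin under its middle. Leave it alone.
Things that resemble listed ones, but are neither listed nor needed, are in the scene too. Several things look just like the caddy: the one meant starts farthest from the robot's base.

How it is judged:
By the outcome, as a careful person would: the job done as asked, in the order asked, and still so for the second after the job is handed in, with the robot touching nothing.
It also fails if it takes over 72 s, if anything falls off the work surface, if the arm or the gripper's body presses on something with over 40 N, if the wrist force passes 120 N, or if a joint passes its speed limit or range.

## Robot

A 6-joint arm with a two-finger parallel gripper is mounted at the origin on a cart in front of the work surface, level with it; the furniture and walls round the work are solid. World frame = base frame: x ahead of the robot, y to its left, z up, the work surface at z = 0. Lengths are in mm, angles in rad, forces in N, time in s.
With the tool pointing down it reaches from about 350 to 975 mm from the base axis. Payload 7.1 kg.
Tool frame: the origin (TCP) lies midway between the tips of the shut fingers; the grasp point (between the pads) lies ctrl.tcp_to_grasp behind it (ctrl.tcp_to_grasp is the distance from the TCP to the grasp point, in mm); z points along the fingers, y is the direction in which the jaws open and shut (so a half turn about z gives the same grasp; the last joint's range is limited). The gripper opens to 88 mm and grips with 3 to 60 N. Pads are 20 mm wide; open, the fingers measure 115 mm over their backs; the gripper's body (75 mm by 178 mm) begins 61 mm behind the grasp point.
Start: joints at [1.26, 0.423, 1.63, -0, 1.089, -0.019], TCP at [179.766, 598.572, 222.675] pointing down, gripper open.
Joint ranges: [-3, 3], [-0.9, 2.11], [0.09, 2.58], [-1.31, 4.45], [0.11, 2.69], [-2.54, 2.54]. Speed limits (rad/s): [2.39, 2.39, 3.01, 3.14, 3.14, 3.14].

## Interface

Orientations are given as a rotation vector (axis times angle).
In Python, from workcell import ctrl gives the robot as it stands.
- The arm moves only by the tool play_rows, never from a script. Its argument "increments" is text: rows parted by semicolons, each of 5 numbers parted by spaces: the opening, from 0 (shut) to 1 (fully open), then the shift along the world's x, y, z in m, then the turn about the world's z in degrees. A call has 1 to 20 rows; each row shifts and turns the commanded pose from where the row before left it; what a row does not reach is not made up. A row lasts 1/10 s, in which the tool goes at most 50 mm and 8.59 degrees, less where a joint would pass 70% of its speed; a pose out of reach is approached as far as the arm can. A call is refused whole if a number of a shift passes 0.05 or a number of a turn 8.59, either way. A call with a gripper value outside its range is refused whole. The fingers move at their own pace and stop on an object; the grip force is fixed at half the most. Time passes only in rows, so rows that do not move let the fingers close. It gives the time, the measured TCP pose, the force and the opening at its end, in the units of the state.
- ctrl.get_obs(): the state, without advancing time (a new reading comes with each control period).
- ctrl.get_image(name): name is "scene" or "top" or "wrist"; returns a dict with "img" (384x512x3 uint8, red, green, blue), "range_z" (384x512 float32, mm along the optical axis (not along the pixel's ray), 0 where there is no reading), "vertical_fov" (degrees; the focal length in pixels is half the picture's height over the tangent of half this angle, whatever the lens; pixels are square), "cx", "cy" (the principal point, pixels), "origin" and "attitude" of the camera in the world. Camera axes: x right, y down, z forward; pixel columns grow to the right and rows downward; lengths in mm; the calibration is good to about 2 mm. A picture is of the moment at which its call begins.
- ctrl.close_job(): hands the job in, once; it reports no verdict.
The state is a dict: "t": time; "qpos": joint angles; "qvel": joint speeds; "joint_torque": joint torques, N m; "ee_pos": TCP position; "orientation": TCP orientation; "ft_force": force on the tool from outside, world axes, zero at the start; "moment": the same for the moment, N m; "width": finger opening in mm.
Only numpy, scipy, OpenCV 4.12 (cv2) and the standard library are available. Lean on these libraries where they do the work, as an engineer would, in place of code of your own. Each camera call takes 0.05 s, during which the arm holds its last target. There are 200 camera calls.

## Working session

There is one attempt and no reset: what is moved stays moved. The work goes in short steps, Python scripts to look and compute and a tool call to move; the robot and the scene stay as the last step left them, time stands still between calls to the robot, and variables do not carry over. Pictures are saved under pics/ and viewed, on a budget of 10 in all, crops included, one or two more only if the job needs it, and the job is handed in when it is done.

Besides the shell and the picture viewer there is one more tool, called after "Emit:" by a JSON object that holds its "fn" and its "kwargs". play_rows: Moves the arm, as the interface text tells. Its arguments: {"type":"object","properties":{"increments":{"type":"string"}},"required":["increments"]}

```bash
mkdir -p pics
cat > h.py <<'E'
import numpy as np, cv2
from workcell import ctrl
from scipy.spatial.transform import Rotation as R
def cam(n):
    d=ctrl.get_image(n); np.savez('pics/%s.npz'%n,**{k:np.asarray(v) for k,v in d.items()}); return d
def load(n): 
    z=np.load('pics/%s.npz'%n); return {k:z[k] for k in z}
def cloud(d):
    h,w=d['range_z'].shape; f=h/2/np.tan(np.radians(float(d['vertical_fov']))/2)
    v,u=np.mgrid[:h,:w]; z=d['range_z']
    P=np.stack([(u-d['cx'])*z/f,(v-d['cy'])*z/f,z],-1)
    A=np.asarray(d['attitude'],float)
    M=A if A.shape==(3,3) else R.from_rotvec(A).as_matrix()
    W=P@M.T+np.asarray(d['origin']); W[z<=0]=np.nan
    return W
def save(img,n): cv2.imwrite('pics/'+n,cv2.cvtColor(img,cv2.COLOR_RGB2BGR))
E
python3 - <<'E'
from h import *
a=cam('scene');b=cam('top')
for d in(a,b): print(d['origin'],d['attitude'],d['vertical_fov'],d['cx'],d['cy'])
o=ctrl.get_obs();print(o,ctrl.tcp_to_grasp)
save(a['img'],'scene0.png');save(b['img'],'top0.png')
E
```

```text
[-352.48196949 -731.23365891  695.63723508] [-1.87906998  0.87104223 -0.51301174] 45.573939773106815 249.17947347522602 195.827134773445
[ 448.92771871   37.67353998 1318.15978775] [-2.21563931  2.15704866 -0.08420893] 51.618592810374345 257.7391374158454 191.1314583825122
{'t': 0.1, 'qpos': array([ 1.26000879e+00,  4.23766086e-01,  1.63056551e+00, -4.93263352e-07,
        1.08860906e+00, -1.89748888e-02]), 'qvel': array([-0.00193926, -0.00218063, -0.00227473,  0.00154678,  0.00165085,
        0.00017043]), 'joint_torque': array([ 9.07719732e-04, -5.45617282e+01, -2.74326164e+01,  6.45196787e-02,
        1.87918218e-02, -4.29430622e-05]), 'ee_pos': array([179.61894524, 598.13178668, 221.99727953]), 'orientation': array([-4.56721033e-01, -3.10799268e+00,  2.08868708e-03]), 'ft_force': array([ 0.31719446, -0.77796734,  0.13559933]), 'moment': array([-0.04404643,  0.08130205, -0.06065157]), 'width': 87.75382832063687} 18.700000000000003
```

View pics/scene0.png

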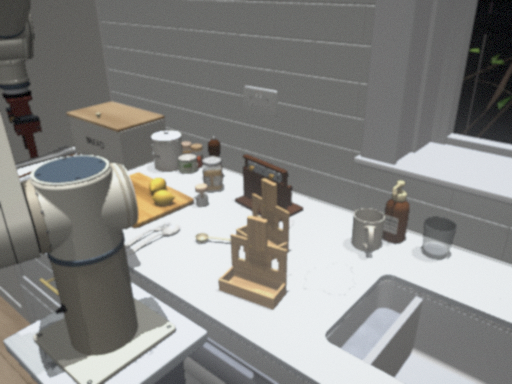

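View pics/top0.png

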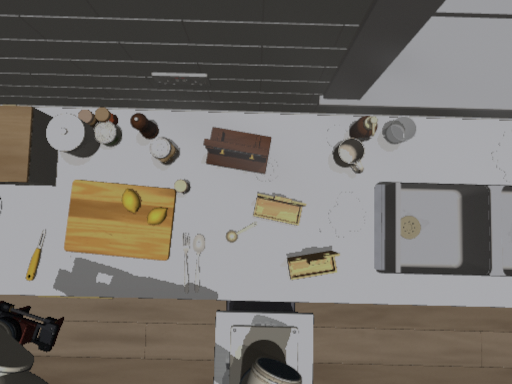

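The scene view shows two caddies: A at top (277,208) / scene (268,225), and B at top (311,264) / scene (255,270). The stand is at top (240,150), with brass pins near (224,150) and (252,157). The base is at top (265,350), so A is the farther one. I'll measure it and confirm in a crop.

Run:
```python
from h import *
b=load('top');a=load('scene');Wb=cloud(b);Wa=cloud(a)
def rect(P): 
    r=cv2.minAreaRect(P[:,:2].astype(np.float32));return r, cv2.boxPoints(r).round(0).tolist()
for n,(u0,u1,v0,v1) in dict(A=(245,310,185,228),B=(280,345,245,282),S=(200,278,122,178)).items():
    P=Wb[v0:v1,u0:u1].reshape(-1,3);P=P[np.isfinite(P[:,0])]
    print(n,'z pct',np.percentile(P[:,2],[1,10,50,90,99,100]).round(1))
    for lo,hi in((8,45),(50,115),(118,132),(150,200)):
        Q=P[(P[:,2]>lo)&(P[:,2]<hi)]
        if len(Q)>8: print(lo,hi,len(Q),Q.mean(0).round(1),rect(Q))
# scene clouds, within radius of objects
Q=Wa.reshape(-1,3)
np.save('pics/wa.npy',Wa)
c=np.concatenate([cv2.resize(a['img'][150:310,190:330],None,fx=4,fy=3.6,interpolation=2)],1)
save(c,'crop1.png')
```

```text
A z pct [ -4.2  -1.4   3.5  36.  192.2 197.3]
8 45 502 [474.2 -27.8  18.6] (((497.1072082519531, -28.93341064453125), (131.12852478027344, 204.7228240966797), 4.049882888793945), [[424.0, 69.0], [439.0, -136.0], [570.0, -126.0], [555.0, 78.0]])
50 115 44 [509.5 -36.   82.7] (((507.2301330566406, -37.40070343017578), (148.761474609375, 8.669100761413574), 79.43462371826172), [[489.0, -110.0], [498.0, -111.0], [525.0, 35.0], [517.0, 37.0]])
118 132 73 [512.3 -34.5 125.9] (((509.5960998535156, -36.338111877441406), (147.66029357910156, 11.935918807983398), 79.64326477050781), [[490.0, -108.0], [502.0, -110.0], [529.0, 35.0], [517.0, 37.0]])
150 200 88 [508.7 -36.8 188.4] (((509.4897766113281, -37.019737243652344), (49.712608337402344, 12.029959678649902), 79.38107299804688), [[499.0, -60.0], [511.0, -63.0], [520.0, -14.0], [508.0, -11.0]])
B z pct [ -4.5  -1.2   4.1 104.3 191.7 197.4]
8 45 456 [ 300.8 -147.2   21.9] (((321.65631103515625, -145.4871826171875), (92.96856689453125, 197.88809204101562), 10.643233299255371), [[258.0, -57.0], [294.0, -251.0], [386.0, -234.0], [349.0, -40.0]])
[... 762 characters left out ...]
50.08645629882812), 3.622647285461426), [[583.0, 222.0], [598.0, -27.0], [783.0, -16.0], [768.0, 234.0]])
50 115 262 [670.9 104.6  84. ] (((685.0465087890625, 100.45101165771484), (187.31895446777344, 69.85557556152344), 81.6773452758789), [[637.0, 13.0], [706.0, 3.0], [733.0, 188.0], [664.0, 198.0]])
118 132 50 [652.5 104.7 123.8] (((653.4285278320312, 104.88436889648438), (188.03878784179688, 7.87555456161499), 82.03278350830078), [[636.0, 12.0], [644.0, 11.0], [670.0, 197.0], [663.0, 199.0]])
150 200 458 [660.5 103.7 160.9] (((661.0873413085938, 104.05343627929688), (188.44955444335938, 20.913007736206055), 81.65497589111328), [[637.0, 12.0], [658.0, 9.0], [685.0, 196.0], [664.0, 199.0]])
```

View pics/crop1.png

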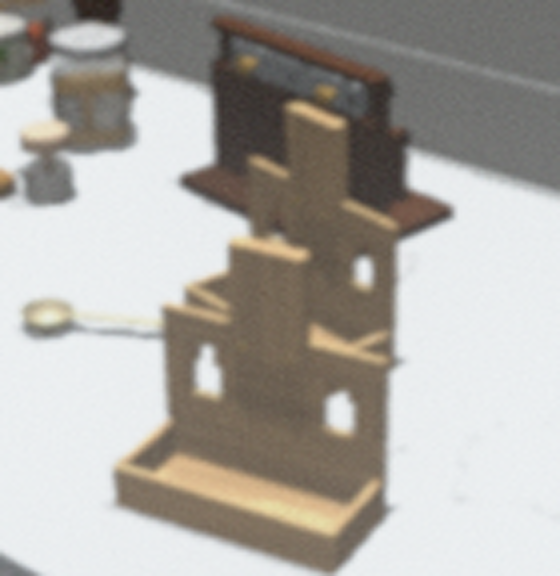

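The crop confirms it. Caddy A (crop (330,210)) stands behind caddy B (crop (270,380)) and in front of the stand, so A is the farther from the base. A's tab centre is at about (509.5, -37), the right size at 50x12 with its top at 190 mm, and its yaw is about -10.5°. The stand's front-face middle is at about (650.5, 105), with a yaw of about -8.2°. The next move takes the arm above the tab.

Emit:
{"fn": "play_rows", "kwargs": {"increments": "1 0 0 0.04 0; 1 0 0 0.04 0; 1 0.0206 -0.0398 0 -5.24; 1 0.0206 -0.0398 0 -5.24; 1 0.0206 -0.0398 0 -5.24; 1 0.0206 -0.0398 0 -5.24; 1 0.0206 -0.0398 0 -5.24; 1 0.0206 -0.0398 0 -5.24; 1 0.0206 -0.0398 0 -5.24; 1 0.0206 -0.0398 0 -5.24; 1 0.0206 -0.0398 0 -5.24; 1 0.0206 -0.0398 0 -5.24; 1 0.0206 -0.0398 0 -5.24; 1 0.0206 -0.0398 0 -5.24; 1 0.0206 -0.0398 0 -5.24; 1 0.0206 -0.0398 0 -5.24; 1 0.0206 -0.0398 0 -5.24; 1 0.0206 -0.0398 0 -5.24"}}

```text
t: 1.9
ee_pos: [509.7, -40.1, 302.5]
orientation: [-2.42, -2.002, 0.0]
ft_force: [0.1, -0.4, -0.7]
width: 87.6
```

Run:
```python
from h import *
o=ctrl.get_obs();print(o['t'],o['ee_pos'],o['qpos'].round(3)); M=R.from_rotvec(o['orientation']).as_matrix();print(np.degrees(np.arctan2(M[1,1],M[0,1])),M[:,2])
w=cam('wrist');print(w['origin'],w['attitude'],w['vertical_fov'])
W=cloud(w)
a=cam('scene');Wa=cloud(a);b=cam('top');Wb=cloud(b)
for n,C in(('wrist',W),('top',Wb),('scene',Wa)):
    Q=C.reshape(-1,3);k=(abs(Q[:,0]-509)<40)&(abs(Q[:,1]+37)<60)&(Q[:,2]>183)&(Q[:,2]<196)
    Q=Q[k]
    if len(Q)>10:
        r=cv2.minAreaRect(Q[:,:2].astype(np.float32));print(n,len(Q),Q.mean(0).round(1),r)
for n,d,C in(('wrist',w,W),('top',b,Wb),('scene',a,Wa)):
    hsv=cv2.cvtColor(d['img'],cv2.COLOR_RGB2HSV)
    m=(hsv[...,0]>12)&(hsv[...,0]<35)&(hsv[...,1]>90)&(hsv[...,2]>80)
    m&=(abs(C[...,0]-640)<45)&(abs(C[...,1]-105)<110)&(C[...,2]>115)&(C[...,2]<155)
    k,l,s,c=cv2.connectedComponentsWithStats(m.astype(np.uint8))
    for i in range(1,k):
        if s[i,4]>2: print(n,s[i],c[i].round(1),C[l==i].mean(0).round(1))
save(np.concatenate([w['img']],1),'wrist1.png')
```

```text
1.9 [509.65181778 -40.10396674 302.45513933] [-0.102  0.164  1.796  0.     1.182  0.086]
-10.792358881700421 [-4.17085294e-04  1.46693744e-04 -9.99999902e-01]
[524.24863303  35.35850798 464.0071565 ] [ 2.84317845 -0.26943549 -0.03832104] 63.480999040609234
wrist 685 [511.9 -38.4 189.2] ((511.946044921875, -39.12725830078125), (49.610084533691406, 11.323526382446289), 78.95402526855469)
scene 63 [507.2 -39.  187.4] ((508.7782897949219, -37.793731689453125), (50.74141311645508, 14.15822982788086), 77.62278747558594)
wrist [364  54  17  17 173] [371.2  62.7] [641.7  49.5 136.7]
top [220 150   4   4  13] [221.8 151.6] [650.3 144.2 140.9]
top [249 155   5   5  13] [251.2 157.2] [635.8  55.8 142. ]
scene [250 166   4   4  12] [251.1 167.3] [644.2 142.  136.9]
scene [269 174   5   4  12] [270.5 175.6] [632.5  54.8 136.7]
```

View pics/wrist1.png

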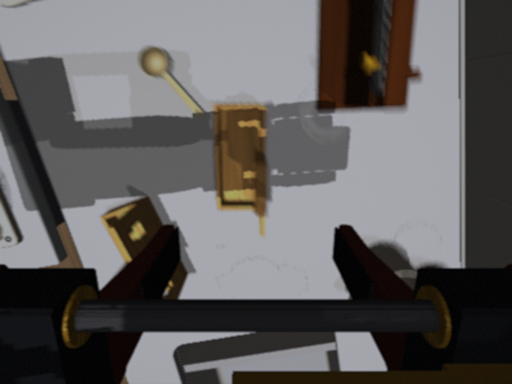

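The wrist view shows caddy A at (240,155) with its tab near (262,215) between the fingers, and the stand with one brass pin at (371,63). The three cameras agree on the tab at (510±2, -38±1). The pins' middle is about 7 mm toward -y from the stand's middle. I'll grasp now.

Emit:
{"fn": "play_rows", "kwargs": {"increments": "1 0.0005 0.002 -0.025 0; 1 0 0 -0.025 0; 1 0 0 -0.025 0; 1 0 0 -0.025 0; 1 0 0 -0.025 0; 1 0 0 -0.024 0; 1 0 0 0 0; 0 0 0 0 0; 0 0 0 0 0; 0 0 0 0 0; 0 0 0 0 0; 0 0 0 0 0; 0 0 0 0 0; 0 0 0 0 0"}}

```text
t: 3.45
ee_pos: [509.9, -36.3, 153.8]
orientation: [2.416, 2.007, 0.0]
ft_force: [0.4, -0.4, -0.1]
width: 35.3
```

Run:
```python
from h import *
o=ctrl.get_obs();print(o['t'],o['ee_pos'],o['width'],o['ft_force'],o['moment'])
```

```text
3.45 [509.88871184 -36.29249529 153.78361325] 35.27619513756908 [ 0.35996841 -0.42253515 -0.07215403] [-0.01329008  0.15002413 -0.01298096]
```

Emit:
{"fn": "play_rows", "kwargs": {"increments": "0 0 0 0 0; 0 0 0 0 0; 0 0 0 0 0; 0 0 0 0 0; 0 0 0 0 0; 0 0 0 0 0"}}

```text
t: 4.05
ee_pos: [509.6, -36.2, 153.4]
orientation: [-2.416, -2.007, 0.001]
ft_force: [0.4, -0.4, -2.1]
width: 11.6
```

Emit:
{"fn": "play_rows", "kwargs": {"increments": "0 0 0 0.003 0; 0 0 0 0.01 0; 0 0 0 0.03 0; 0 0 0 0.03 0; 0 0 0 0.02 0; 0 0 0 0.01 0; 0 0 0 0 0; 0 0 0 0 0"}}

```text
t: 4.85
ee_pos: [509.4, -36.2, 256.2]
orientation: [-2.416, -2.007, 0.001]
ft_force: [0.1, 1.0, -2.6]
width: 12.0
```

```bash
cat >> h.py <<'E'
def pose():
    o=ctrl.get_obs();M=R.from_rotvec(o['orientation']).as_matrix()
    print('t%.2f'%o['t'],o['ee_pos'].round(1),'yaw %.2f'%np.degrees(np.arctan2(M[1,1],M[0,1])),'w%.1f'%o['width'],'F',o['ft_force'].round(1),'M',o['moment'].round(2));return o
E
python3 - <<'E'
from h import *
o=pose();p=o['ee_pos']
for n in('wrist','top','scene'):
    d=cam(n);Q=cloud(d).reshape(-1,3)
    for lo,hi in((31,40),(20,27)):  # heights rel. to TCP: tab top +36.7
        k=(np.hypot(*(Q[:,:2]-p[:2]).T)<60)&(Q[:,2]>p[2]+lo)&(Q[:,2]<p[2]+hi)
    for nm,z0,w in(('board top',p[2]-28.3,5),('trough rim',p[2]-153.3+34,5)):
        k=(np.hypot(*(Q[:,:2]-p[:2]).T)<120)&(abs(Q[:,2]-z0)<w)
        if k.sum()>10: print(n,nm,k.sum(),Q[k].mean(0).round(1),cv2.minAreaRect(Q[k][:,:2].astype(np.float32)))
save(load('wrist')['img'],'wrist2.png')
E
```

```text
t4.85 [509.4 -36.2 256.2] yaw -10.56 w12.0 F [ 0.1  1.  -2.6] M [-0.05  0.06 -0.02]
wrist board top 860 [520.9   8.6 227.6] ((518.26416015625, 8.982221603393555), (52.315765380859375, 11.976518630981445), 79.2632827758789)
wrist trough rim 1647 [464.1 -13.2 136.2] ((478.4561462402344, -33.59375), (149.9580078125, 61.47156524658203), 79.29096984863281)
top board top 11 [522.4  30.6 228.5] ((522.978271484375, 30.3365535736084), (11.307302474975586, 5.38629674911499), 88.12406158447266)
top trough rim 88 [469.  -17.9 137.3] ((474.3642883300781, -30.541961669921875), (149.73223876953125, 59.25087356567383), 78.52424621582031)
scene board top 118 [504.6 -45.  226.7] ((505.427001953125, -38.18036651611328), (150.30970764160156, 15.315164566040039), 80.391845703125)
scene trough rim 297 [479.  -39.  135.8] ((476.6009216308594, -32.579803466796875), (153.0634002685547, 69.21027374267578), 80.16510009765625)
```

View pics/wrist2.png

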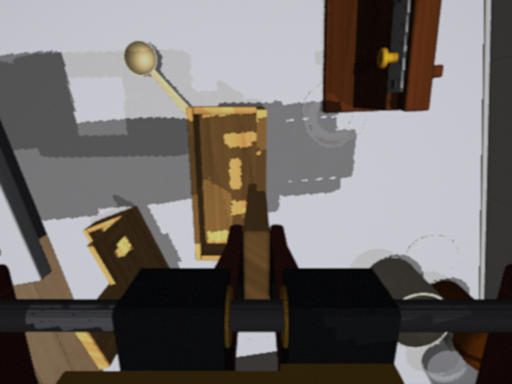

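The wrist view shows the caddy lifted and held by its tab (258,230), with the stand and one pin at (387,58). The trough-rim fits put the caddy's middle about 2.3 mm toward -y of the TCP. The next move brings it to about 40 mm in front of the stand, where I'll measure both with the same camera.

Emit:
{"fn": "play_rows", "kwargs": {"increments": "0 0.006 0.009 -0.002 0.2; 0 0.0148 0.0224 -0.0034 0.4; 0 0.0148 0.0224 -0.0034 0.4; 0 0.0148 0.0224 -0.0034 0.4; 0 0.0148 0.0224 -0.0034 0.4; 0 0.0148 0.0224 -0.0034 0.4; 0 0.0089 0.0137 -0.002 0.2; 0 0.006 0.009 0 0; 0 0 0 0 0; 0 0 0 0 0"}}

```text
t: 6.0
ee_pos: [604.3, 107.1, 235.5]
orientation: [-2.374, -2.058, 0.001]
ft_force: [-0.8, 0.1, -2.5]
width: 11.9
```

Run:
```python
from h import *
o=pose();p=o['ee_pos']
for n in('wrist','top','scene'):
    d=cam(n);C=cloud(d);Q=C.reshape(-1,3)
    for nm,z0,w in(('board top',p[2]-28.3,5),('trough rim',p[2]-153.3+34,6)):
        k=(np.hypot(*(Q[:,:2]-p[:2]).T)<120)&(abs(Q[:,2]-z0)<w)&(Q[:,0]<p[0]+25)
        if k.sum()>10: print(n,nm,k.sum(),Q[k].mean(0).round(1),cv2.minAreaRect(Q[k][:,:2].astype(np.float32)))
    hsv=cv2.cvtColor(d['img'],cv2.COLOR_RGB2HSV)
    m=(hsv[...,0]>12)&(hsv[...,0]<35)&(hsv[...,1]>90)&(hsv[...,2]>60)
    m&=(abs(C[...,0]-642)<28)&(abs(C[...,1]-105)<110)&(C[...,2]>115)&(C[...,2]<155)
    k,l,s,c=cv2.connectedComponentsWithStats(m.astype(np.uint8))
    for i in range(1,k):
        if s[i,4]>2: print(n,s[i],c[i].round(1),C[l==i].mean(0).round(1))
    # stand front face top edge
    k=(Q[:,2]>154)&(Q[:,2]<167)&(abs(Q[:,0]-665)<40)&(abs(Q[:,1]-105)<110)
    if k.sum()>10: r=cv2.minAreaRect(Q[k][:,:2].astype(np.float32));print(n,'stand',k.sum(),r,cv2.boxPoints(r).round(1).tolist())
save(np.hstack([load('wrist')['img'][:, :400],cv2.resize(load('scene')['img'][110:290,200:320],(400,600))[:384]]),'w3.png')
```

```text
t6.00 [604.3 107.1 235.5] yaw -8.16 w11.9 F [-0.8  0.1 -2.5] M [-0.05  0.05  0.03]
wrist board top 862 [614.  152.1 207. ] ((611.8954467773438, 152.48123168945312), (51.52952194213867, 11.916462898254395), 80.47203826904297)
wrist trough rim 1688 [558.  127.3 115.3] ((573.12939453125, 108.61495971679688), (149.63941955566406, 61.381221771240234), 81.42960357666016)
wrist [256 107   3   5   7] [256.4 108.4] [614.8 176.9 120.9]
wrist [299 135  17  18 184] [305.5 143.9] [651.1 143.5 139.3]
wrist [295 235  15  15 155] [300.9 242. ] [638.2  55.4 138.9]
wrist stand 5181 ((665.800048828125, 117.05171203613281), (159.34097290039062, 20.715715408325195), 81.58491516113281) [[643.9000244140625, 39.79999923706055], [664.4000244140625, 36.70000076293945], [687.7000122070312, 194.3000030517578], [667.2000122070312, 197.39999389648438]]
top board top 18 [598.7  62.  208.8] ((597.6643676757812, 56.238643646240234), (48.69014358520508, 5.960578441619873), 82.20836639404297)
top trough rim 49 [580.8 166.8 117. ] ((594.7050170898438, 116.49859619140625), (52.68659973144531, 158.3950958251953), 14.0980
[... 169 characters left out ...]
57.5999755859375, 9.399999618530273], [666.0, 77.69999694824219], [646.2999877929688, 80.0999984741211]]
scene board top 96 [600.1  95.9 206.6] ((601.4661865234375, 106.54421997070312), (150.59104919433594, 16.695165634155273), 81.19795227050781)
scene trough rim 293 [574.4 103.4 115.1] ((572.4786376953125, 108.81780242919922), (155.08148193359375, 71.5313949584961), 82.9140396118164)
scene [270 175   3   5  10] [270.7 176.4] [633.   54.4 133.9]
scene stand 84 ((652.6467895507812, 46.67742156982422), (79.7104721069336, 20.821096420288086), 77.19706726074219) [[633.7000122070312, 10.100000381469727], [654.0, 5.5], [671.5999755859375, 83.19999694824219], [651.2999877929688, 87.80000305175781]]
```

View pics/w3.png

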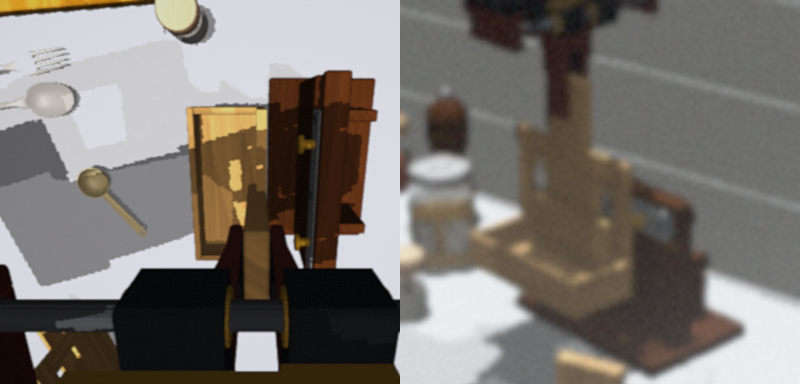

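The composite shows the caddy in front of the stand, with both pins in view in the wrist camera at (305,144) and (301,242). In the same camera, the pins' middle and the caddy's middle agree laterally within about 1 mm once I allow for which part of the heads is visible. Yaw agrees within 0.3°, and the rear face is 29 mm from the head fronts. I'll go down to entry height and close in.

Emit:
{"fn": "play_rows", "kwargs": {"increments": "0 0.004 -0.0006 -0.0045 -0.1; 0 0.005 -0.0007 -0.0045 -0.1; 0 0.005 -0.0007 -0.0045 0; 0 0.004 -0.0006 -0.0045 0; 0 0.004 -0.0006 -0.0041 0; 0 0 0 0 0; 0 0 0 0 0"}}

```text
t: 6.85
ee_pos: [626.7, 104.2, 213.3]
orientation: [-2.377, -2.053, 0.001]
ft_force: [-0.6, 0.2, -1.8]
width: 12.2
```

```bash
cat > m.py <<'E'
from h import *
o=pose();p=o['ee_pos'];t=np.radians(-8.35);X=np.array([np.cos(t),np.sin(t)]);Y=np.array([-X[1],X[0]])
print('tcp s',p[:2]@X,p[:2]@Y)
d=cam('wrist');C=cloud(d);Q=C.reshape(-1,3)
k=(np.hypot(*(Q[:,:2]-p[:2]).T)<120)&(abs(Q[:,2]-(p[2]-119.3))<6)&(Q[:,:2]@X<p[:2]@X+4)
r=cv2.minAreaRect(Q[k][:,:2].astype(np.float32));c=np.array(r[0]);print('rim',r,'s',c@X,c@Y)
hsv=cv2.cvtColor(d['img'],cv2.COLOR_RGB2HSV)
m=(hsv[...,0]>12)&(hsv[...,0]<35)&(hsv[...,1]>90)&(hsv[...,2]>60)
s_=C[...,:2]@X
m&=(s_>612)&(s_<634)&(C[...,2]>120)&(C[...,2]<150)
n,l,s,cc=cv2.connectedComponentsWithStats(m.astype(np.uint8))
for i in range(1,n):
    if s[i,4]>15:
        P=C[l==i];q=P[:,:2]@Y;z=P[:,2]
        # circle fit with R=8 on outer surface: least squares for axis (y,z)
        from scipy.optimize import least_squares
        f=least_squares(lambda a:np.minimum(np.hypot(q-a[0],z-a[1])-8,0.0)*.3+np.maximum(np.hypot(q-a[0],z-a[1])-8,0),[q.mean(),135],loss='soft_l1')
        print('pin',s[i],'y mean %.1f range %.1f..%.1f'%(q.mean(),*np.percentile(q,[2,98])),'s %.1f..%.1f'%tuple(np.percentile(P[:,:2]@X,[2,98])),'z',np.percentile(z,[2,98]).round(1),f.x.round(1))
save(cv2.resize(d['img'][90:290,170:370],(600,600),interpolation=cv2.INTER_CUBIC),'w4.png')
E
python3 m.py
```

```text
t6.85 [626.7 104.2 213.3] yaw -8.36 w12.2 F [-0.6  0.2 -1.8] M [-0.06  0.03 -0.03]
tcp s 604.9366512854958 194.15178426139684
rim ((595.669189453125, 105.71521759033203), (149.831787109375, 61.535213470458984), 81.46195220947266) s 574.0028321101034 191.09746001319454
pin [273 139  19  20 231] y mean 236.4 range 229.8..242.7 s 617.8..631.1 z [135.7 142.9] [235.5 134.1]
```

View pics/w4.png

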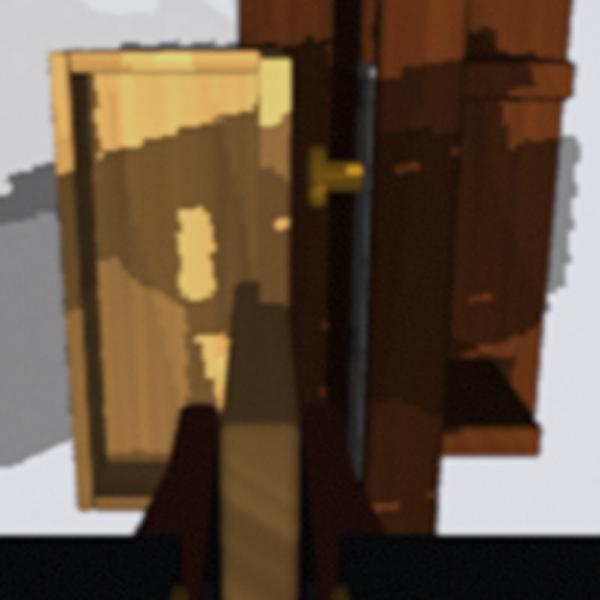

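The crop shows the board edge about 6.5 mm short of the pin head at crop (318,175). The pin axis is at y_s≈235.5–236.2 and the keyhole at 236.1, so they're aligned within 1 mm. I'll go in slowly.

Emit:
{"fn": "play_rows", "kwargs": {"increments": "0 0.002 -0.0003 0 0; 0 0.002 -0.0003 0 0; 0 0.002 -0.0003 0 0; 0 0.001 -0.00015 0 0; 0 0.001 -0.00015 0 0; 0 0.001 -0.00015 0 0; 0 0.001 -0.00015 0 0; 0 0 0 0 0"}}

```text
t: 7.7
ee_pos: [636.9, 102.7, 213.6]
orientation: [2.377, 2.054, 0.0]
ft_force: [-0.6, -0.1, -1.0]
width: 11.5
```

```bash
python3 m.py
```

```text
t7.70 [636.9 102.7 213.6] yaw -8.36 w11.5 F [-0.6 -0.1 -1. ] M [-0.08  0.03  0.03]
tcp s 615.2077324058886 194.14420559526903
rim ((605.9491577148438, 104.18194580078125), (149.9285888671875, 61.38274002075195), 81.42890930175781) s 584.3964881517669 191.07329536606431
pin [267 144  11  10 100] y mean 236.2 range 232.4..239.4 s 623.7..631.4 z [135.2 139.4] [235.1 130.9]
```

No contact, and the heads are entering. Continuing.

Emit:
{"fn": "play_rows", "kwargs": {"increments": "0 0.001 -0.00015 0 0; 0 0.001 -0.00015 0 0; 0 0.001 -0.00015 0 0; 0 0.001 -0.00015 0 0; 0 0.001 -0.00015 0 0; 0 0.001 -0.00015 0 0; 0 0.001 -0.00015 0 0; 0 0.001 -0.00015 0 0; 0 0 0 0 0"}}

```text
t: 8.65
ee_pos: [644.9, 101.6, 213.5]
orientation: [2.377, 2.054, 0.0]
ft_force: [-0.1, 0.0, -2.4]
width: 12.1
```

```bash
python3 m.py
```

```text
t8.65 [644.9 101.6 213.5] yaw -8.36 w12.1 F [-0.1  0.  -2.4] M [-0.12  0.06 -0.01]
tcp s 623.3053417208616 194.13720908874342
rim ((613.916748046875, 103.13782501220703), (149.65074157714844, 61.49330520629883), 81.40505981445312) s 592.4312444229491 191.19729368423268
pin [267 111   1  25  25] y mean 255.7 range 247.5..263.4 s 631.3..631.7 z [134.9 148.5] [254.7 141.2]
pin [249 138   8  21 138] y mean 236.5 range 228.9..243.6 s 618.1..623.4 z [130.7 143.1] [236.  134.6]
```

The heads are now through, visible in front of the board. I'll make gentle contact with the bar.

Emit:
{"fn": "play_rows", "kwargs": {"increments": "0 0.0005 -0.00007 0 0; 0 0.0005 -0.00007 0 0; 0 0.0005 -0.00007 0 0; 0 0 0 0 0"}}

```text
t: 9.1
ee_pos: [646.3, 101.4, 213.6]
orientation: [2.377, 2.054, 0.0]
ft_force: [0.1, 0.7, -2.1]
width: 11.5
```

Emit:
{"fn": "play_rows", "kwargs": {"increments": "0 0.0004 -0.00006 0 0; 0 0 0 0 0"}}

```text
t: 9.3
ee_pos: [646.5, 101.3, 213.5]
orientation: [-2.377, -2.053, 0.001]
ft_force: [-0.9, 1.0, -1.3]
width: 11.7
```

Emit:
{"fn": "play_rows", "kwargs": {"increments": "0 0.0004 -0.00006 0 0; 0 0.0004 -0.00006 0 0; 0 0 0 0 0"}}

```text
t: 9.6
ee_pos: [646.7, 101.3, 213.4]
orientation: [-2.376, -2.053, 0.002]
ft_force: [-4.0, 1.5, 0.8]
width: 11.9
```

```bash
python3 m.py
```

```text
t9.60 [646.7 101.3 213.4] yaw -8.36 w11.9 F [-4.   1.5  0.8] M [0.17 1.07 0.02]
tcp s 625.1276746611152 194.09691607607576
rim ((615.481201171875, 102.77131652832031), (149.7411651611328, 61.731998443603516), 81.52883911132812) s 594.0323377063229 191.06185976300787
pin [247 138  10  21 153] y mean 236.6 range 228.8..243.6 s 618.2..625.1 z [134.8 143. ] [235.6 134.4]
```

Contact is light at 4 N with no yaw moment, so the board is flat. I'll ease off 0.6 mm and lower it.

Emit:
{"fn": "play_rows", "kwargs": {"increments": "0 -0.0006 0.0001 0 0; 0 0 0 -0.002 0; 0 0 0 -0.002 0; 0 0 0 -0.002 0; 0 0 0 -0.002 0; 0 0 0 -0.002 0; 0 0 0 0 0"}}

```text
t: 10.35
ee_pos: [646.6, 101.2, 202.9]
orientation: [-2.377, -2.053, 0.001]
ft_force: [-3.1, 1.0, -4.0]
width: 12.3
```

```bash
python3 m.py
```

```text
t10.35 [646.6 101.2 202.9] yaw -8.36 w12.3 F [-3.1  1.  -4. ] M [0.23 0.92 0.02]
tcp s 625.0221591517086 194.0637580263451
rim ((615.3711547851562, 102.79634094238281), (149.8136749267578, 61.603797912597656), 81.36824798583984) s 593.9198238360228 191.07063800423887
pin [246 140  11  21 171] y mean 236.8 range 229.3..243.3 s 617.9..625.1 z [134.6 142.8] [235.9 134.3]
```

Emit:
{"fn": "play_rows", "kwargs": {"increments": "0 -0.0005 0.0001 0 0; 0 0 0 -0.002 0; 0 0 0 -0.002 0; 0 0 0 -0.002 0; 0 0 0 -0.002 0; 0 0 0 -0.002 0; 0 0 0 0 0"}}

```text
t: 11.1
ee_pos: [646.5, 101.3, 193.1]
orientation: [2.377, 2.054, 0.0]
ft_force: [-1.6, 0.9, -2.7]
width: 11.9
```

Emit:
{"fn": "play_rows", "kwargs": {"increments": "0 0 0 -0.001 0; 0 0 0 -0.001 0; 0 0 0 0 0"}}

```text
t: 11.4
ee_pos: [646.5, 101.4, 191.4]
orientation: [2.377, 2.054, 0.0]
ft_force: [-2.1, 0.6, -2.4]
width: 11.9
```

```bash
python3 m.py
```

```text
t11.40 [646.5 101.4 191.4] yaw -8.36 w11.9 F [-2.1  0.6 -2.4] M [0.11 0.61 0.01]
tcp s 624.9200302431038 194.16862327990722
rim ((615.760986328125, 102.8434829711914), (149.64942932128906, 61.52579879760742), 81.62483978271484) s 594.2986769955835 191.1738915090922
pin [246 142  11  23 189] y mean 236.6 range 229.1..243.4 s 618.1..625.0 z [135.  143.1] [235.7 134.5]
```

Emit:
{"fn": "play_rows", "kwargs": {"increments": "0 0 0 -0.0005 0; 0 0 0 -0.0005 0; 0 0 0 -0.0003 0; 0 0 0 0 0"}}

```text
t: 11.85
ee_pos: [646.5, 101.4, 190.3]
orientation: [2.377, 2.054, 0.0]
ft_force: [-1.0, -0.2, -1.4]
width: 11.5
```

Emit:
{"fn": "play_rows", "kwargs": {"increments": "0 0 0 -0.0005 0; 0 0 0 0 0"}}

```text
t: 12.05
ee_pos: [646.5, 101.4, 190.0]
orientation: [2.377, 2.054, 0.0]
ft_force: [-2.6, 0.1, -0.2]
width: 12.0
```

Emit:
{"fn": "play_rows", "kwargs": {"increments": "0 0 0 -0.0005 0; 0 0 0 0 0; 0 0 0 0 0"}}

```text
t: 12.35
ee_pos: [646.5, 101.4, 189.9]
orientation: [2.377, 2.053, 0.001]
ft_force: [-3.3, -0.9, 6.0]
width: 11.7
```

Emit:
{"fn": "play_rows", "kwargs": {"increments": "0 0 0 -0.0004 0; 0 0 0 0 0; 0 0 0 0 0"}}

```text
t: 12.65
ee_pos: [646.5, 101.4, 189.8]
orientation: [2.377, 2.053, 0.001]
ft_force: [-5.2, -0.0, 7.6]
width: 11.9
```

It's seated: the pins now carry the load at TCP z≈189.9, close to the expected 190.4. I'll release, let it settle and check before retreating.

Emit:
{"fn": "play_rows", "kwargs": {"increments": "0.25 0 0 0 0; 0.35 0 0 0 0; 0.45 0 0 0 0; 0.5 0 0 0 0; 0.5 0 0 0 0; 0.5 0 0 0 0; 0.5 0 0 0 0; 0.5 0 0 0 0"}}

```text
t: 13.45
ee_pos: [646.4, 101.4, 188.8]
orientation: [2.377, 2.054, 0.0]
ft_force: [0.1, -0.2, 0.2]
width: 44.1
```

```bash
python3 m.py
```

```text
t13.45 [646.4 101.4 188.8] yaw -8.36 w44.1 F [ 0.1 -0.2  0.2] M [-0.06  0.06  0.  ]
tcp s 624.8041677776071 194.1758552683229
rim ((615.520263671875, 103.23149108886719), (149.24407958984375, 61.124019622802734), 81.3340072631836) s 594.0041597239996 191.5228288578428
pin [246 143  11  22 190] y mean 236.6 range 229.4..243.3 s 618.1..624.9 z [135.6 143.1] [235.7 134.5]
pin [248 184   9   4  21] y mean 216.2 range 215.2..216.6 s 619.4..624.9 z [143.6 149.2] [208.6 146.5]
```

Released, and the caddy stayed put. Straight up now, then away and check.

Emit:
{"fn": "play_rows", "kwargs": {"increments": "0.5 0 0 0.005 0; 0.5 0 0 0.015 0; 0.5 0 0 0.03 0; 0.5 0 0 0.03 0; 0.5 0 0 0.03 0; 0.5 0 0 0.03 0; 0.5 -0.03 0 0 0; 0.5 -0.04 0 0 0; 0.5 -0.04 0 0 0; 0.5 -0.04 0 0 0; 0.5 0 0 0 0; 0.5 0 0 0 0"}}

```text
t: 14.7
ee_pos: [496.7, 101.5, 330.6]
orientation: [2.376, 2.053, 0.004]
ft_force: [0.1, 0.2, 0.2]
width: 44.2
```

Run:
```python
from h import *
pose();t=np.radians(-8.35);X=np.array([np.cos(t),np.sin(t)]);Y=np.array([-X[1],X[0]])
for n in('wrist','scene','top'):
    d=cam(n);Q=cloud(d).reshape(-1,3);s=Q[:,:2]@X;y=Q[:,:2]@Y
    for nm,lo,hi,z0,z1 in(('rim',540,628,64,78),('boardtop',610,640,157,167),('tabtop',605,640,215,240)):
        k=(s>lo)&(s<hi)&(abs(y-191)<90)&(Q[:,2]>z0)&(Q[:,2]<z1)
        if k.sum()>10: print(n,nm,k.sum(),'z med %.1f'%np.median(Q[k,2]),'s',np.percentile(s[k],[1,99]).round(1),'y',np.percentile(y[k],[1,99]).round(1),'ang %.1f'%cv2.minAreaRect(Q[k][:,:2].astype(np.float32))[2])
sc=load('scene')['img'];w=load('wrist')['img']
save(np.hstack([cv2.resize(sc[130:270,215:315],(400,560),interpolation=2)[:500],cv2.resize(w[:,150:],(400,424))[:500] if 0 else cv2.copyMakeBorder(cv2.resize(w[:,150:],(390,413)),0,87,0,0,0)]),'end.png')
```

```text
t14.70 [496.7 101.5 330.6] yaw -8.34 w44.2 F [0.1 0.2 0.2] M [-0.06  0.08  0.06]
wrist rim 1356 z med 70.0 s [563.8 626.4] y [116.7 265.7] ang 81.6
wrist boardtop 1697 z med 160.1 s [618.9 639.9] y [105.7 279.2] ang 81.7
wrist tabtop 1059 z med 225.9 s [618.2 629.9] y [167.6 216.2] ang 81.2
scene rim 296 z med 69.3 s [558.6 627.7] y [114.9 268.2] ang 81.6
scene boardtop 137 z med 160.5 s [613.8 639.3] y [105.1 277. ] ang 81.1
scene tabtop 66 z med 222.9 s [614.  626.3] y [164.8 216.3] ang 81.8
top rim 98 z med 71.8 s [562.  623.6] y [118.6 268. ] ang 81.2
top boardtop 240 z med 162.0 s [616.5 639.8] y [106.8 278.7] ang 81.6
top tabtop 86 z med 228.0 s [615.7 628. ] y [169.2 217.8] ang 81.6
```

View pics/end.png

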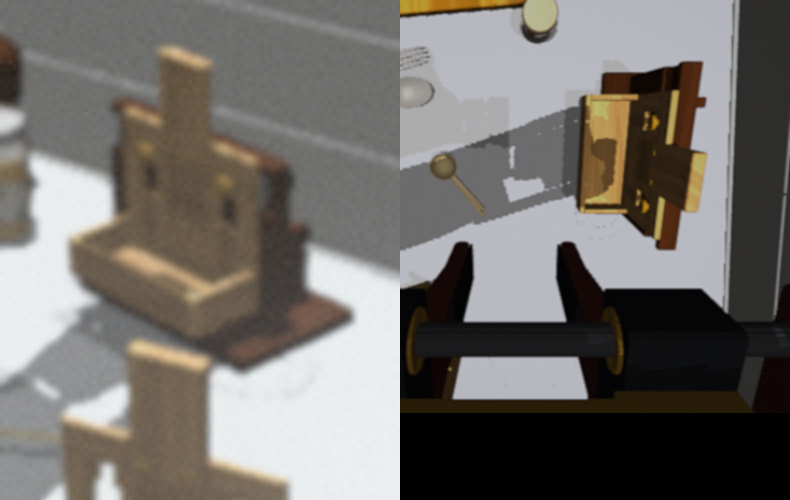

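The caddy hangs on the stand with both brass heads at the tops of the slots: scene crop (145,150) and (225,185), wrist crop (652,120) and (640,205). The rim is at about 70 mm (71 expected) and the tab top at about 226 mm (227 expected). I'm handing in.

```bash
python3 -c "
from h import *
print(ctrl.close_job())"
```

```text
the job is handed in; nothing more can be done
None
```

The caddy hangs on the stand with both pins at the tops of its narrow slots, and the gripper is clear of it. I handed the job in at about 15 s. I took the far caddy by its tab, brought both keyholes over the pins, touched the bar with about 4 N, lowered it until the pins carried the load (about 10 N at most), and let go.

**Final checks**
- **Height:** the three cameras put the trough rim at 69–72 mm (71 expected) and the tab top at 223–228 mm (227 expected).
- **Fit:** the board's yaw matches the stand's within about 0.5°. Both pin heads are visible in front of the board, at the tops of the slots.
- **Clear of the arm:** after the retreat the wrist force is about zero.
- **Other things:** I never reached for the honey jar, the mug or the spice jar. I did not re-measure their positions at the end.

**Disagreements between readings:**
- The cameras differ by up to about 5 mm on the tab-top height and 2–4 mm on positions. For the final fit I compared the caddy and pins in the wrist camera only.
- The measured height when seated was 0.5 mm lower than calculated, probably from slight slip or flex while pressing.

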